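Set up the tacking jig: straightedge, hold-down, drift pin

ROBOT

A 6-joint arm with a two-finger parallel gripper is mounted at the origin on the work surface. World frame = base frame: x ahead of the robot, y to its left, z up, the work surface at z = 0. Lengths are in m, angles in degrees, forces in N, time in s.
With the tool pointing down it reaches from about 0.3 to 0.75 m from the base axis. Payload 8.5 kg.
Tool frame: the origin (TCP) lies midway between the tips of the shut fingers; the grasp point (between the pads) lies 19 mm behind it; z points along the fingers, y is the line along which they close (so a half turn about z gives the same grasp; the last joint's range is limited). The gripper opens to 85 mm and grips with 20 to 120 N. Pads are 22 mm wide; open, the fingers measure 114 mm over their backs; the gripper's body (76 mm by 85 mm) begins 54 mm behind the grasp point. The pads swing forward as they close: fully open they stand 13 mm farther back than shut.
Start: joints at [-86.82, 21.807, 74.336, -0, 83.858, -12.336], TCP at [0.147, -0.53, 0.231] pointing down, gripper open.
Joint ranges: [-178.18, 178.18], [-50.72, 133.34], [12.68, 142.11], [-81.47, 261.47], [9.98, 163.14], [-165.26, 165.26]. Speed limits (degrees/s): [136.94, 136.94, 180, 180, 180, 180].

INTERFACE

Orientations are given as a 3x3 rotation matrix whose columns are the frame's x, y, z axes.
In Python, from rig import observe, optics, order, spotter gives the robot as it stands.
- The arm moves only by the tool move_arm, never from a script. Its argument "series" is text: rows parted by semicolons, each of 5 numbers parted by spaces: the shift along the tool's x, y, z in cm, then the turn about the tool's z in degrees, then the opening, from -1 (shut) to 1 (fully open). A call has 1 to 8 rows; each row is the pose to reach, as a shift and turn from the pose commanded when the call began, along the tool's axes at that moment; what a row does not reach only later rows make up. A row lasts 1/8 s, in which the tool goes at most 62.5 mm and 10.7 degrees, less where a joint would pass 70% of its speed; a pose out of reach is approached as far as the arm can. A call with a gripper value outside its range is refused whole. The fingers move at their own pace and stop on an object; "force" is the grip in N (left out, the last holds). Time passes only in rows, so rows that repeat a pose let the fingers close. It gives the time, the measured TCP pose, the force, the opening and the grip force at its end, in the units of the state.
- observe(): the state, without advancing time (a new reading comes with each control period).
- optics.get_image(name): name is "scene" or "top" or "wrist"; returns a dict with "pixels" (400x640x3 uint8, blue, green, red), "camera_matrix" (3x3 intrinsics, pixels), "dist" ([k1, k2, p1, p2, k3] as OpenCV has them; the pictures are not rectified), "rvec" (rotation vector, rad) and "tvec" (3), from world to camera coordinates, as OpenCV has them. Camera axes: x right, y down, z forward; pixel columns grow to the right and rows downward; lengths in m; the calibration is good to about 2 mm. A picture is of the moment at which its call begins. There is no depth.
- order.close_job(): hands the job in; it is judged then, once.
Trained networks look in the newest picture that a camera, given by its name, has taken for a name from the list of things; names that differ only in an ending like _2 or _b are one class to them, and where a whole thing is asked for, a point or a joint stands for the part that bears it (a point fixed in the world has none). Each returns a list of dicts, best first, with "score" (0 to 1); they miss things now and then, are a little off and sometimes report something else, mostly with a low value. They report only what shows in the picture. A call takes as long as a camera call.
- spotter.find_in(thing, camera): "point" ([x, y, z] in m, in world coordinates, good to about 4 mm: the middle of the surface that is visible of it).
- spotter.cut_out(thing, camera): "pixels" (400x640 bool, what is visible of it).
- spotter.mark_of(thing, camera): "point" ([x, y, z] in m, in world coordinates, good to about 4 mm: a listed point, or the origin of a listed thing).
The state is a dict: "time_s": time; "q": joint angles; "qvel": joint speeds; "joint_efforts": joint torques, N m; "position": TCP position; "tool_rot": TCP orientation; "ft_force": force on the tool from outside, world axes, zero at the start; "wrist_torque": the same for the moment, N m; "grip_width": finger opening in m; "gripper_force": force on a finger pad.
Only numpy, scipy, OpenCV 4.12 (cv2) and the standard library are available. Lean on these libraries where they do the work, as an engineer would, in place of code of your own. Each camera call takes 0.05 s, during which the arm holds its last target. There are 200 camera calls.

TASK

Get the welding jig ready: lay the steel straightedge on the bench flush along the near long edge of the jig's base plate, centred on it, and let go; then swing the jig's hold-down arm over it. Then draw the drift pin out of its leaning holder and put it through the leaning eye on the jig until its head sits on the eye. Leave the other things on the bench where they are.

Things in the scene. Friction and masses are not known exactly. Their poses are not given: they have to be found in the camera images.
- jig: dark steel base plate fixed to the bench, 120 (its x) by 220 (its y) by 20 mm thick; origin at the centre of its underside, on the bench. Its near long edge is the upright face at x = -60 mm, y from -110 to +110 mm, facing the robot. It carries the hold-down arm near the +y end and a cheek with the leaning eye at the -y end (x 37 to 67 mm, y -102 to -90 mm, up to 94 mm high).
- straightedge: plain steel bar 24 (its x) by 200 (its y) by 16 mm high, with an upright handle on the middle of its top: 12 mm thick in x, 60 mm long in y, top at z = 49 mm. Origin at the centre of its underside; symmetric, so either long side may lie against the plate. 0.6 kg. Starts on the bench at the right. Laid flush, its centre line is at jig x = -72 mm.
- swing_arm (a joint): angle of the flat hold-down arm (18 mm wide, 88 mm long, underside 30 mm and top 40 mm above the bench) about a vertical pivot at jig (x -30, y 75) mm, rad, counter-clockwise from above: 0 it points along jig +x (away from the near edge), pi/2 along jig +y, pi along jig -x, square across the near edge (end stop). Stays where it is left.
- swing_knob (a point): on the axis of the upright round black knob near the arm's end, 75 mm from the pivot axis; knob 18 mm in diameter, from 40 to 86 mm above the bench; this point is 66 mm above the bench
- pin: steel drift pin: shank 11 mm in diameter and 70 mm long with a tapered tip (taper 14 mm long), then a round head 24 mm in diameter and 45 mm long. Origin at the tip, z along the pin from tip to head (head from z = 70 to 115 mm). 0.12 kg. It starts in the holder, head up, leaning 35 degrees from vertical.
- holder_mouth (a point): centre of the upper mouth of the fixed leaning tube that holds the pin, 78 mm above the bench; tube 32 mm outside, 16 mm bore, 50 mm long; z points out of the mouth along the tube's axis, leaning 35 degrees from vertical towards the robot side
- eye_mouth (a point): centre of the upper rim of the leaning eye fixed on the jig, about 95 mm above the bench: a ring 32 mm outside, 18 mm bore, 16 mm deep, open at both ends; z points out of the rim along the bore's axis, leaning 35 degrees from vertical towards the plate's near edge (jig -x)
- coupon: bystander: rusty steel block 40 x 30 x 22 mm lying on the base plate; origin at the centre of its underside
- pipe_stub: bystander: upright rusty pipe stub, 48 mm diameter, 60 mm high; origin at the centre of its underside
- flat_offcut: bystander: short steel flat without handle, 24 x 90 x 16 mm; origin at the centre of its underside
- hammer: bystander: hammer lying beyond the jig; origin under its middle
- brush: bystander: brush lying beyond the jig; origin under its middle
- wrench: bystander: wrench lying at the right; origin under its middle
- can: bystander: grey can, 60 mm diameter, 90 mm high, at the right near the robot; origin at the centre of its underside

How it is judged (in metres and radians):
On the way, in this order (a step that is already met when the one before it is completed fails the run):
1. straightedge flat on the bench, flush along the plate's near edge (gap under 2.5 mm, parallel within 1 degree), its middle within 20 mm of the plate's middle, released (x of straightedge in the frame of jig between -0.0745 and -0.0705 m and angle between the y axis of straightedge and the y axis of jig, either way round below 0.02 rad and y of straightedge in the frame of jig between -0.02 and 0.02 m and height (world z) of straightedge below 0.003 m and angle between straightedge's own z axis and vertical below 0.05 rad and contact force between the fingers and straightedge below 0.3 N), for 0.3 s.
2. the hold-down arm is swung over the straightedge, within 15 degrees of its end stop square across the near edge (value of joint swing_arm above 2.88 rad and x of straightedge in the frame of jig between -0.0745 and -0.0705 m and angle between the y axis of straightedge and the y axis of jig, either way round below 0.02 rad and y of straightedge in the frame of jig between -0.02 and 0.02 m and height (world z) of straightedge below 0.003 m and angle between straightedge's own z axis and vertical below 0.05 rad), for 0.2 s.
3. the drift pin is drawn fully out of its holder (z of pin in the frame of holder_mouth above 0.005 m), for 0.1 s.
4. the drift pin is through the leaning eye with its head resting on the eye's rim (within 7 mm of fully home) (angle between the z axis of pin and the z axis of eye_mouth, either way round below 0.14 rad and z of pin in the frame of eye_mouth between -0.076 and -0.063 m and x of pin in the frame of eye_mouth between -0.013 and 0.013 m and y of pin in the frame of eye_mouth between -0.013 and 0.013 m), for 0.2 s.
At the end, for the whole second after the job is handed in: Straightedge flat on the bench, flush along the plate's near edge (gap under 2.5 mm, parallel within 1 degree, centred within 20 mm); hold-down arm over it, within 15 degrees of its stop; pin through the leaning eye, head within 7 mm of fully home, in line within 8 degrees; all released and at rest (all of step 2 and all of step 4 and contact force between the fingers and straightedge below 0.3 N and contact force between the fingers and pin below 0.3 N and contact force between the fingers and jig below 0.3 N and linear speed of each of pin, straightedge below 0.02 m/s); the robot touches nothing.
It fails at once if a bystander (block on the plate, pipe stub, short flat, hammer, brush, wrench or can) is moved more than 25 mm (distance of any of coupon, pipe_stub, flat_offcut, hammer, brush, wrench, can from where it was at the start of the episode above 0.025 m).
It also fails if it takes over 67 s, if anything falls off the work surface, if the arm or the gripper's body presses on something with over 40 N, if the wrist force passes 120 N, or if a joint passes its speed limit or range.

## Working session

There is one attempt and no reset: what is moved stays moved. The work goes in short steps, Python scripts to look and compute and a tool call to move; the robot and the scene stay as the last step left them, time stands still between calls to the robot, and variables do not carry over. Pictures are saved under pics/ and viewed, at most 10 in all, crops included, and the job is handed in when it is done.

Besides the shell and the picture viewer there is one more tool, called after "Call:" in YAML: its name, and indented under it one key for each argument. move_arm: Moves the arm, as the interface text tells. Its arguments: {"type":"object","properties":{"series":{"type":"string"},"force":{"type":"number"}},"required":["series"]}

```bash
mkdir -p pics; ls
cat > h.py <<'E'
import numpy as np, cv2
from rig import observe, optics, order, spotter
np.set_printoptions(precision=4,suppress=True)
def ray(im,px):
    u=cv2.undistortPoints(np.array([[px]],float),im["camera_matrix"],np.array(im["dist"]))[0,0]
    R=cv2.Rodrigues(np.array(im["rvec"]))[0]; t=np.array(im["tvec"]).ravel()
    d=R.T@np.array([u[0],u[1],1]); return -R.T@t,d/np.linalg.norm(d)
def atz(im,px,z):
    c,d=ray(im,px); return c+d*(z-c[2])/d[2]
def tri(rays):
    A=np.zeros((3,3));b=np.zeros(3)
    for c,d in rays:
        P=np.eye(3)-np.outer(d,d);A+=P;b+=P@c
    return np.linalg.solve(A,b)
def proj(im,p):
    return cv2.projectPoints(np.array(p,float).reshape(-1,3),np.array(im["rvec"]),np.array(im["tvec"]),im["camera_matrix"],np.array(im["dist"]))[0][:,0]
E
python3 - <<'E'
from h import *
s=observe();print(s["position"],s["tool_rot"],s["time_s"],s["ft_force"])
for c in ["scene","top"]:
    im=optics.get_image(c);cv2.imwrite(f"pics/{c}0.png",im["pixels"])
    for t in ["jig","straightedge","swing_arm","swing_knob","pin","holder_mouth","eye_mouth","coupon","pipe_stub","flat_offcut","can"]:
        r=spotter.mark_of(t,c)
        print(c,t,[(np.round(x["point"],3),round(x["score"],2)) for x in r[:2]])
E
```

```text
pics
[ 0.1471 -0.5296  0.2307] [[ 0.9636  0.2675 -0.0001]
 [ 0.2675 -0.9636  0.0014]
 [ 0.0003 -0.0014 -1.    ]] 0.0 [1.0136 0.58   0.2323]
scene jig [(array([ 0.594, -0.032,  0.002]), 0.62)]
scene straightedge [(array([ 0.531, -0.314,  0.003]), 0.56)]Traceback (most recent call last):
  File "<stdin>", line 6, in <module>
ValueError: it knows: brush, can, coupon, eye_mouth, flat_offcut, hammer, holder_mouth, jig, pin, pipe_stub, straightedge, swing_knob, wrench
```

Run:
```python
from h import *
for c in ["scene","top"]:
    im=optics.get_image(c);cv2.imwrite(f"pics/{c}0.png",im["pixels"])
    print(c,"cam",ray(im,(320,200)))
    for t in ["jig","straightedge","swing_knob","pin","holder_mouth","eye_mouth","coupon","pipe_stub","flat_offcut","can","wrench"]:
        r=spotter.mark_of(t,c)
        print(c,t,[(np.round(x["point"],3),round(x["score"],2),proj(im,x["point"])[0].round()) for x in r[:2]])
print(observe()["time_s"])
```

```text
scene cam (array([1.1564, 0.5305, 0.8096]), array([-0.5603, -0.5008, -0.6597]))
scene jig [(array([ 0.593, -0.034,  0.004]), 0.67, array([301., 230.]))]
scene straightedge [(array([ 0.531, -0.316,  0.002]), 0.85, array([250., 173.]))]
scene swing_knob [(array([0.565, 0.115, 0.067]), 0.89, array([354., 237.]))]
scene pin [(array([0.519, 0.344, 0.018]), 0.67, array([444., 294.]))]
scene holder_mouth []
scene eye_mouth [(array([ 0.635, -0.101,  0.097]), 0.42, array([271., 199.]))]
scene coupon [(array([ 0.59 , -0.015,  0.021]), 0.79, array([307., 229.])), (array([ 0.746, -0.22 ,  0.003]), 0.26, array([211., 224.]))]
scene pipe_stub [(array([0.388, 0.112, 0.005]), 0.91, array([394., 219.]))]
scene flat_offcut [(array([0.626, 0.341, 0.001]), 0.61, array([415., 328.]))]
scene can [(array([ 0.314, -0.418,  0.002]), 0.66, array([280., 133.]))]
scene wrench [(array([ 0.557, -0.46 , -0.004]), 0.64, array([215., 159.])), (array([ 0.588, -0.014,  0.021]), 0.51, array([308., 228.]))]
top cam (array([ 0.4369, -0.0419,  1.1611]), array([ 0.0941, -0.0161, -0.9954]))
top jig [(array([0.567, 0.116, 0.
[... 328 characters left out ...]
r_mouth [(array([0.487, 0.324, 0.079]), 0.45, array([182., 219.]))]
top eye_mouth [(array([ 0.639, -0.098,  0.091]), 0.4, array([334., 164.]))]
top coupon [(array([ 0.584, -0.013,  0.019]), 0.6, array([304., 187.])), (array([ 0.641, -0.1  ,  0.092]), 0.4, array([334., 163.]))]
top pipe_stub [(array([ 0.384,  0.113, -0.003]), 0.64, array([262., 255.]))]
top flat_offcut [(array([0.626, 0.344, 0.002]), 0.69, array([185., 175.])), (array([ 0.639, -0.097,  0.09 ]), 0.4, array([333., 164.]))]
top can [(array([ 0.312, -0.42 , -0.004]), 0.79, array([442., 278.])), (array([0.524, 0.343, 0.02 ]), 0.71, array([183., 208.]))]
top wrench [(array([ 0.553, -0.46 ,  0.002]), 0.68, array([453., 197.]))]
1.35
```

View pics/scene0.png

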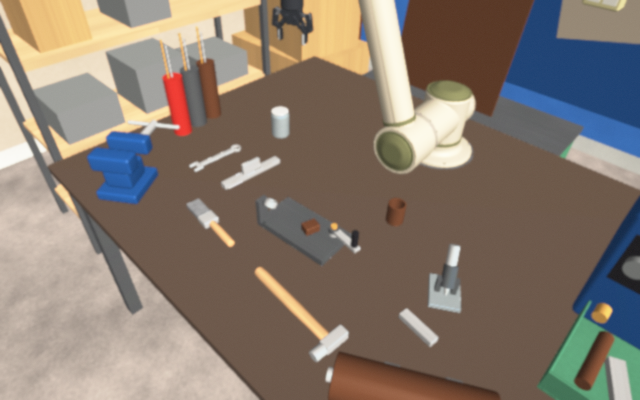

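View pics/top0.png

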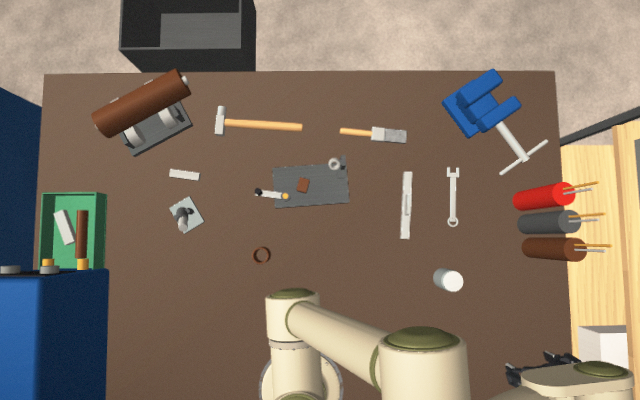

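Call:
move_arm:
  series: "5.3 -1.3 0 -9.3 1;10.6 -2.6 0 -18.6 1;16 -3.9 0 -28 1;21.3 -5.2 0 -37.2 1;26.6 -6.5 0 -46.5 1;32 -7.8 0 -56 1;37.3 -9.1 0 -65 1;42.6 -10.4 0 -74.5 1"
  force: 60

```text
time_s: 2.35
position: [0.5313, -0.3147, 0.2314]
tool_rot: [[-0.006, 1.0, 0.0], [1.0, 0.006, -0.0], [-0.0, 0.0, -1.0]]
ft_force: [0.5, -0.8, 0.2]
grip_width: 0.0856
gripper_force: 0.0
```

```bash
cat >> h.py <<'E'
def st():
    s=observe(); R=np.array(s["tool_rot"]); print("t",round(s["time_s"],2),"p",np.array(s["position"]),"yaw",np.degrees(np.arctan2(R[1,0],R[0,0])).round(2),"F",np.array(s["ft_force"]),"w",round(s["grip_width"],4),"gf",s["gripper_force"]); return s
def delta(p,yaw):
    s=observe();R=np.array(s["tool_rot"]);d=R.T@(np.array(p)-np.array(s["position"]))*100
    y=np.degrees(np.arctan2(R[1,0],R[0,0])); print("move cm",d.round(2),"turn",round((y-yaw+180)%360-180,2))
def rect(th,cam,z):
    im=optics.get_image(cam); r=spotter.cut_out(th,cam)
    if not r: print("none");return im,None
    m=r[0]["pixels"]; ys,xs=np.nonzero(m)
    P=np.array([atz(im,p,z)[:2] for p in zip(xs,ys)])
    c,wh,a=cv2.minAreaRect((P*1000).astype(np.float32)); print(th,cam,r[0]["score"],"c",np.array(c),"wh",np.array(wh),"ang",round(a,2))
    return im,m
E
python3 - <<'E'
from h import *
st()
im,m=rect("straightedge","wrist",0.016)
print(ray(im,(320,200)))
cv2.imwrite("pics/w1.png",im["pixels"])
for t in ["straightedge","flat_offcut","wrench"]: print(t,[(np.round(x["point"],3),round(x["score"],2)) for x in spotter.mark_of(t,"wrist")[:2]])
rect("straightedge","top",0.016);rect("straightedge","scene",0.016);rect("jig","top",0.02);rect("jig","scene",0.02)
E
```

```text
t 2.35 p [ 0.5313 -0.3147  0.2314] yaw 90.33 F [ 0.5409 -0.7935  0.2017] w 0.0856 gf 0.0
straightedge wrist 0.92 c [ 528.4399 -315.5213] wh [ 28.2568 198.2028] ang 85.63
(array([ 0.53  , -0.2412,  0.3725]), array([-0.0054, -0.2989, -0.9543]))
straightedge [(array([ 0.527, -0.312, -0.   ]), 0.86)]
flat_offcut [(array([ 0.532, -0.312, -0.001]), 0.64), (array([ 0.311, -0.422,  0.004]), 0.26)]
wrench [(array([ 0.556, -0.459, -0.005]), 0.66)]
straightedge top 0.67 c [ 582.2438 -314.608 ] wh [28.9324 90.9637] ang 84.79
straightedge scene 0.96 c [ 533.6127 -320.3796] wh [ 76.3855 209.9946] ang 87.79
jig top 0.68 c [597.7725  -4.9876] wh [143.3471 274.9744] ang 4.12
jig scene 0.92 c [598.1733 -34.9393] wh [150.1569 324.0305] ang 9.35
```

View pics/w1.png

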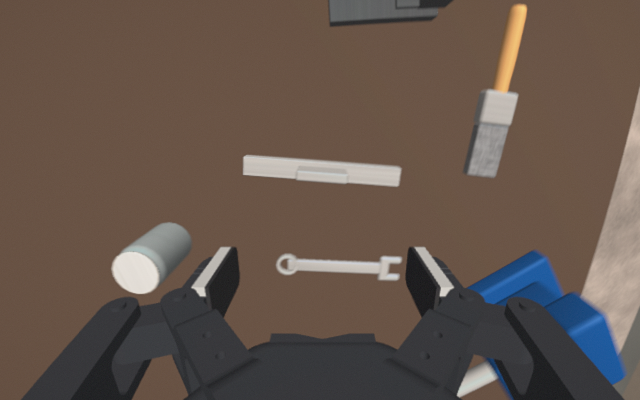

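```bash
cat >> h.py <<'E'
from scipy.optimize import minimize
def box(cx,cy,z0,z1,sx,sy):
    return np.array([[cx+i*sx/2,cy+j*sy/2,z] for i in(-1,1) for j in(-1,1) for z in(z0,z1)])
SE=[box(0,0,0,.016,.024,.2),box(0,0,.016,.049,.012,.06)]
def fit(views,boxes,x0,z=0):
    """views: [(im,mask)]; pose x,y,yaw(deg)"""
    ms=[cv2.GaussianBlur(m.astype(np.float32),(0,0),1.5) for _,m in views]
    def cost(v):
        a=np.radians(v[2]);R=np.array([[np.cos(a),-np.sin(a),0],[np.sin(a),np.cos(a),0],[0,0,1]]);c=0
        for (im,_),mm in zip(views,ms):
            r=np.zeros(mm.shape,np.uint8)
            for b in boxes:
                p=proj(im,b@R.T+[v[0]/1000,v[1]/1000,z]);h=cv2.convexHull(p.astype(np.float32))
                cv2.fillConvexPoly(r,(h*16).round().astype(np.int32),255,cv2.LINE_AA,4)
            c+=((cv2.GaussianBlur(r.astype(np.float32)/255,(0,0),1.5)-mm)**2).sum()
        return c
    o=minimize(cost,x0,method="Nelder-Mead",options=dict(initial_simplex=np.array(x0)+np.array([[0,0,0],[6,0,0],[0,6,0],[0,0,4]]),xatol=.02,fatol=.01))
    print("fit",o.x,o.fun); return o.x
def mask(th,cam):
    im=optics.get_image(cam); r=spotter.cut_out(th,cam); return (im,r[0]["pixels"]) if r else None
E
python3 - <<'E'
from h import *
V=[mask("straightedge",c) for c in("wrist","scene","top")]
for v in V: print(v[1].sum())
x0=[528,-315,-94.4]
for sub in ([V[0]],[V[1]],V[:2]): x=fit(sub,SE,x0)
delta([x[0]/1000,x[1]/1000,.2],x[2]+90)
E
```

```text
3267
708
249
fit [ 528.3423 -315.6039  -94.1619] 61.24509048461914
fit [ 527.95   -314.8264  -93.5545] 16.78997039794922
fit [ 528.2819 -315.6387  -94.2758] 82.21529388427734
move cm [ 0.01 -0.15  3.13] turn 94.29
```

Call:
move_arm:
  series: "0 -0.15 1 10.6 1;0 -0.15 2 21.2 1;0 -0.15 3.5 31.8 1;0 -0.15 5 42.4 1;0 -0.15 6.5 53 1;0 -0.15 8 63.6 1;0 -0.15 9.5 74.2 1;0 -0.15 11 84.8 1"

```text
time_s: 4.3
position: [0.5283, -0.3157, 0.1208]
tool_rot: [[0.996, 0.085, 0.0], [0.085, -0.996, -0.0], [0.0, 0.0, -1.0]]
ft_force: [-0.5, 0.3, -0.4]
grip_width: 0.085
gripper_force: 0.0
```

Call:
move_arm:
  series: "0 0 0 9.5 1;0 0 0 9.5 1"

```text
time_s: 4.55
position: [0.5283, -0.3158, 0.1213]
tool_rot: [[0.997, -0.073, -0.0], [-0.073, -0.997, 0.0], [-0.0, -0.0, -1.0]]
ft_force: [0.8, -0.4, 0.4]
grip_width: 0.0853
gripper_force: 0.0
```

Run:
```python
from h import *
st()
v=mask("straightedge","wrist");print(v[1].sum())
v2=mask("straightedge","scene")
x=fit([v],SE,[528,-315,-94.2]);fit([v,v2],SE,[528,-315,-94.2])
delta([x[0]/1000,x[1]/1000,.025],x[2]+90)
```

```text
t 4.55 p [ 0.5283 -0.3158  0.1213] yaw -4.2 F [ 0.7559 -0.4459  0.4004] w 0.0853 gf 0.0
5702
fit [ 528.3894 -316.3228  -94.4135] 103.86244201660156
fit [ 528.407  -316.304   -94.3514] 115.5906982421875
move cm [0.   0.05 9.65] turn 0.26
```

Call:
move_arm:
  series: "0 0.05 5 0.2 0.6;0 0.05 9.5 0.2 0.3;0 0.05 9.5 0.2 -1;0 0.05 9.5 0.2 -1;0 0.05 9.5 0.2 -1;0 0.05 9.5 0.2 -1;0 0.05 9.5 0.2 -1"
  force: 60

```text
time_s: 5.62
position: [0.5291, -0.3169, 0.0285]
tool_rot: [[0.997, -0.078, 0.003], [-0.078, -0.997, -0.003], [0.003, 0.002, -1.0]]
ft_force: [-0.2, 1.2, 7.2]
grip_width: 0.0108
gripper_force: 64.2
```

Call:
move_arm:
  series: "0 0 -5 0 -1;0 -1 -10 -5 -1;-1 -5 -15 -15 -1;-2 -10 -17 -25.5 -1;-3 -15 -17 -36 -1;-4 -20 -17 -46.5 -1;-5 -25 -17 -57 -1;-6.2 -27.3 -17 -67.5 -1"

```text
time_s: 6.62
position: [0.4866, -0.0367, 0.1962]
tool_rot: [[0.446, 0.895, -0.001], [0.895, -0.446, 0.001], [0.0, -0.002, -1.0]]
ft_force: [0.0, 0.1, -7.2]
grip_width: 0.0104
gripper_force: 61.9
```

Call:
move_arm:
  series: "0 0 0 -10.3 -1;0 0 0 -20.6 -1;0 0 0 -30.5 -1;0 0 0 -30.5 -1"

```text
time_s: 7.12
position: [0.4872, -0.0391, 0.1961]
tool_rot: [[-0.06, 0.998, -0.001], [0.998, 0.06, 0.0], [0.0, -0.001, -1.0]]
ft_force: [0.1, -0.3, -7.4]
grip_width: 0.0105
gripper_force: 61.9
```

Run:
```python
from h import *
st()
im,m=mask("jig","wrist");print(m.sum())
a=im["pixels"].copy();cs,_=cv2.findContours(m.astype(np.uint8),0,1);b=a.copy();cv2.drawContours(b,cs,-1,(0,0,255),1)
cv2.imwrite("pics/w2.png",cv2.resize(b,(800,500)));np.save("w2.npy",a)
for t in ["jig","swing_knob","eye_mouth","coupon"]: print(t,[(np.round(x["point"],3),round(x["score"],2)) for x in spotter.mark_of(t,"wrist")[:2]])
```

```text
t 7.12 p [ 0.4872 -0.0391  0.1961] yaw 93.44 F [ 0.079  -0.3181 -7.423 ] w 0.0105 gf 61.872525215148926
22335
jig [(array([ 0.592, -0.031,  0.002]), 0.58)]
swing_knob [(array([0.565, 0.112, 0.066]), 0.98)]
eye_mouth [(array([ 0.635, -0.096,  0.093]), 0.94)]
coupon [(array([ 0.587, -0.01 ,  0.021]), 0.57)]
```

View pics/w2.png

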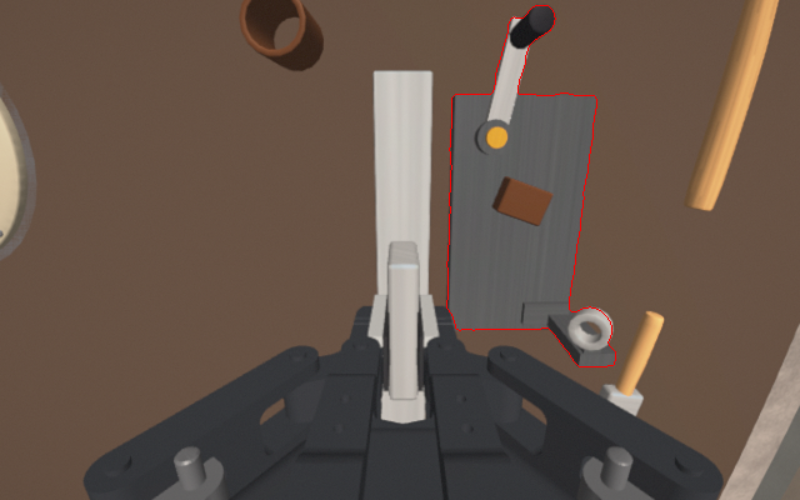

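```bash
sed -i 's/def fit(views,boxes,x0,z=0):/def fit(views,boxes,x0,z=0,W=1):/; s/-mm)\*\*2).sum()/-mm)**2*W).sum()/' h.py
cat >> h.py <<'E'
PL=[box(0,0,0,.02,.12,.22)]
def fill(m):
    cs,_=cv2.findContours(m.astype(np.uint8),cv2.RETR_EXTERNAL,1);o=np.zeros(m.shape,np.uint8);cv2.drawContours(o,cs,-1,1,-1);return o
E
python3 - <<'E'
from h import *
im,m=mask("jig","wrist");m=fill(m)
W=np.zeros(m.shape,np.float32);W[60:275,330:520]=1;W[:95,385:450]=0;W[232:,400:]=0
x=fit([(im,m)],PL,[593,-33,4],W=W)
Wl=W.copy();Wl[:,400:]=0
fit([(im,m)],PL,[593,-33,4],W=Wl)
# straightedge in hand: top edges, z top
se=mask("straightedge","wrist");z=.196-.0285
# right/left long edges of bar top in rows 60..230
xs=[]
for r in range(70,225,5):
    c=np.nonzero(se[1][r])[0]; xs.append((r,c.min(),c.max()+1))
xs=np.array(xs);
for k in (1,2):
    P=np.array([atz(im,(c-.5,r),z+.016)[:2] for r,c in xs[:,[0,k]]])
    p=np.polyfit(P[:,1],P[:,0],1);print("edge x at y=-.039:",np.polyval(p,-.039),"yaw of long axis",90-np.degrees(np.arctan(p[0])))
a=np.radians(x[2]);R=np.array([[np.cos(a),-np.sin(a)],[np.sin(a),np.cos(a)]])
t=x[:2]/1000+R@[-.072,0];print("target SE",t)
delta([*t,.0285],x[2]+90)
for n,q in(("pivot",(-.03,.075)),("eye",(.052,-.096))):print(n,x[:2]/1000+R@q)
E
```

```text
fit [590.1607 -32.7236   4.7263] 218.70506286621094
fit [591.5794 -31.4183   4.8364] 82.974365234375
edge x at y=-.039: 0.47496654528721793 yaw of long axis 93.49893057592385
edge x at y=-.039: 0.49873572675858097 yaw of long axis 93.52981273362533
target SE [ 0.5184 -0.0387]
move cm [-0.13  3.07 16.78] turn -1.24
pivot [0.5541 0.0395]
eye [ 0.6499 -0.1241]
```

Call:
move_arm:
  series: "-0.13 2.4 5 -1.3 -1;-0.13 2.4 10 -1.3 -1;-0.13 2.4 14 -1.3 -1;-0.13 2.4 16.2 -1.3 -1;-0.13 2.4 16.5 -1.3 -1;-0.13 2.4 16.5 -1.3 -1"

```text
time_s: 8.38
position: [0.5124, -0.0393, 0.0321]
tool_rot: [[-0.084, 0.996, 0.001], [0.996, 0.084, -0.0], [-0.001, 0.001, -1.0]]
ft_force: [0.0, 0.1, -6.4]
grip_width: 0.0107
gripper_force: 61.8
```

Run:
```python
from h import *
st()
im,m=mask("straightedge","wrist")
j=mask("jig","wrist")
cv2.imwrite("pics/w3.png",cv2.resize(im["pixels"][0:300,200:560],(720,600)))
for r in range(20,240,20):
    c=np.nonzero(m[r])[0];d=np.nonzero(j[1][r])[0]
    if len(c) and len(d):print(r,c.min(),c.max(),"jig",d.min(),d.max(), "SEtop right",atz(im,(c.max()+.5,r),.016)[:2],"jig L@.02",atz(im,(d.min()-.5,r),.02)[:2])
```

```text
t 8.38 p [ 0.5124 -0.0393  0.0321] yaw 94.81 F [ 0.0334  0.1355 -6.3696] w 0.0107 gf 61.83483839035034
60 298 345 jig 358 588 SEtop right [0.5151 0.0596] jig L@.02 [0.5207 0.0594]
80 299 343 jig 357 584 SEtop right [0.5151 0.05  ] jig L@.02 [0.5213 0.0501]
100 299 345 jig 356 580 SEtop right [0.5171 0.0403] jig L@.02 [0.5219 0.0405]
120 300 343 jig 356 576 SEtop right [0.5171 0.0301] jig L@.02 [0.523  0.0307]
140 300 344 jig 355 572 SEtop right [0.5187 0.0197] jig L@.02 [0.5236 0.0205]
160 301 344 jig 354 566 SEtop right [0.5199 0.0089] jig L@.02 [0.5243 0.0099]
180 301 343 jig 353 562 SEtop right [ 0.5205 -0.0024] jig L@.02 [ 0.525  -0.0011]
200 301 344 jig 352 556 SEtop right [ 0.5223 -0.0141] jig L@.02 [ 0.5258 -0.0125]
220 302 342 jig 351 551 SEtop right [ 0.5225 -0.0264] jig L@.02 [ 0.5266 -0.0245]
```

View pics/w3.png

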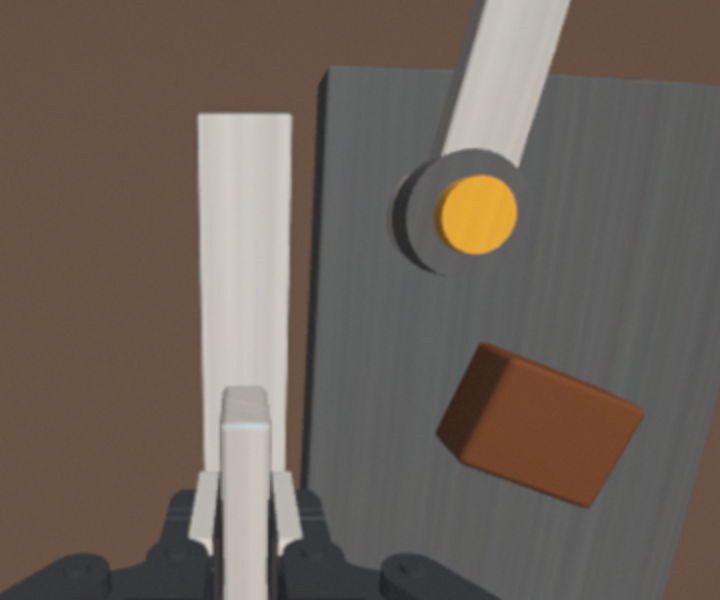

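Call:
move_arm:
  series: "0 0 0.2 0 -1;0 0 0.4 0 -1;0 0 0.4 0 -1;0 0 0.4 0 -1"

```text
time_s: 9.07
position: [0.512, -0.0391, 0.0286]
tool_rot: [[-0.084, 0.996, 0.001], [0.996, 0.084, -0.0], [-0.001, 0.001, -1.0]]
ft_force: [-3.6, 1.3, 6.7]
grip_width: 0.0106
gripper_force: 63.9
```

```bash
cat >> h.py <<'E'
def edges():
    im,m=mask("straightedge","wrist");_,j=mask("jig","wrist")
    g=cv2.cvtColor(im["pixels"],cv2.COLOR_BGR2GRAY).astype(float)
    A,B=[],[]
    for r in range(20,240):
        c=np.nonzero(m[r])[0];d=np.nonzero(j[r])[0]
        if len(c)and len(d):
            k=c.max(); w=np.abs(np.diff(g[r,k-5:k+6])); A.append(atz(im,(k-5+.5+(w*np.arange(10)).sum()/w.sum(),r),.016))
            B.append(atz(im,(d.min()-.5,r),.0))
    for n,P in(("SE right top",A),("SE left top",None),("jig bottom",B)):
        if P is None: continue
        P=np.array(P);p=np.polyfit(P[:,1],P[:,0],1)
        ok=abs(P[:,0]-np.polyval(p,P[:,1]))<.001;p=np.polyfit(P[ok,1],P[ok,0],1)
        print(n,"yaw",-np.degrees(np.arctan(p[0])).round(2),"x at y=.03",np.polyval(p,.03).round(4),"y range",P[:,1].min(),P[:,1].max(),ok.sum(),len(P))
E
python3 -c "
from h import *
st();edges();edges()"
```

```text
t 9.07 p [ 0.512  -0.0391  0.0286] yaw 94.82 F [-3.5912  1.2905  6.723 ] w 0.0106 gf 63.88644576072693
SE right top yaw 4.88 x at y=.03 0.5168 y range -0.037095653582114536 0.06044469552707363 178 183
jig bottom yaw 4.36 x at y=.03 0.5253 y range -0.04356401029898658 0.06391080989957307 183 183
SE right top yaw 4.8 x at y=.03 0.5168 y range -0.03709511615140326 0.06043568538191716 178 183
jig bottom yaw 4.22 x at y=.03 0.5252 y range -0.04361692427247872 0.06391081895373034 183 183
```

Call:
move_arm:
  series: "0 0.15 0 0 -1;0 0.3 0 0 -1;0 0.4 0 0 -1;0 0.4 0 0 -1"

```text
time_s: 9.98
position: [0.5142, -0.0388, 0.0286]
tool_rot: [[-0.085, 0.996, -0.003], [0.996, 0.085, -0.0], [-0.0, -0.003, -1.0]]
ft_force: [-12.3, -1.9, 13.6]
grip_width: 0.0105
gripper_force: 65.2
```

Call:
move_arm:
  series: "0 0.1 0 0 -1;0 0.1 0 0 -1"

```text
time_s: 10.22
position: [0.5151, -0.0387, 0.0286]
tool_rot: [[-0.085, 0.996, -0.003], [0.996, 0.085, -0.0], [-0.0, -0.003, -1.0]]
ft_force: [-12.4, -1.9, 15.6]
grip_width: 0.01
gripper_force: 65.1
```

Call:
move_arm:
  series: "0 0.1 0 0 -1;0 0.1 0 0 -1"

```text
time_s: 10.48
position: [0.5161, -0.0386, 0.0286]
tool_rot: [[-0.085, 0.996, -0.003], [0.996, 0.085, -0.0], [-0.0, -0.003, -1.0]]
ft_force: [-11.6, -0.9, 14.7]
grip_width: 0.0106
gripper_force: 65.1
```

Call:
move_arm:
  series: "0 0.1 0 0 -1;0 0.1 0 0 -1"

```text
time_s: 10.72
position: [0.5171, -0.0385, 0.0286]
tool_rot: [[-0.085, 0.996, -0.003], [0.996, 0.085, -0.0], [-0.0, -0.003, -1.0]]
ft_force: [-11.4, -1.9, 15.4]
grip_width: 0.0104
gripper_force: 65.1
```

Call:
move_arm:
  series: "0 0.1 0 0 -1;0 0.1 0 0 -1"

```text
time_s: 10.98
position: [0.5177, -0.0384, 0.0286]
tool_rot: [[-0.085, 0.996, -0.004], [0.996, 0.085, -0.0], [0.0, -0.004, -1.0]]
ft_force: [-14.1, -3.4, 16.9]
grip_width: 0.0106
gripper_force: 65.5
```

Call:
move_arm:
  series: "0 0.1 0 0 -1;0 0.1 0 0 -1"

```text
time_s: 11.22
position: [0.5178, -0.0384, 0.0287]
tool_rot: [[-0.085, 0.996, -0.006], [0.996, 0.085, -0.0], [0.0, -0.006, -1.0]]
ft_force: [-18.5, -3.4, 19.6]
grip_width: 0.0104
gripper_force: 66.1
```

```bash
python3 -c "
from h import *
st();edges();edges()"
```

```text
t 11.22 p [ 0.5178 -0.0384  0.0287] yaw 94.87 F [-18.4774  -3.4404  19.5638] w 0.0104 gf 66.06371998786926
SE right top yaw 5.08 x at y=.03 0.5227 y range -0.03636874644513661 0.061202808120702085 178 183
jig bottom yaw 4.2 x at y=.03 0.5251 y range -0.043172665094182265 0.06413978941427315 180 183
SE right top yaw 5.08 x at y=.03 0.5227 y range -0.03636857628074212 0.06119508309715525 179 183
jig bottom yaw 4.12 x at y=.03 0.5251 y range -0.04317355358943462 0.06413961836457704 180 183
```

```bash
python3 -c "
from h import *
print(st()['wrist_torque'])
im=optics.get_image('wrist');cv2.imwrite('pics/w4.png',cv2.resize(im['pixels'][20:260,280:400],None,fx=2.5,fy=2.5,interpolation=cv2.INTER_CUBIC))"
```

```text
t 11.62 p [ 0.5178 -0.0384  0.0287] yaw 94.87 F [-18.6862  -3.4173  19.8139] w 0.0108 gf 66.05257630348206
[-0.4696  3.2265  0.0008]
```

View pics/w4.png

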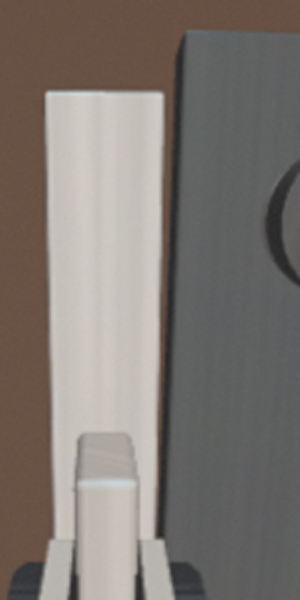

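Call:
move_arm:
  series: "0 0.05 -0.05 0.4 -1;0 0.05 -0.05 0.7 -1;0 0.05 -0.05 0.7 -1"

```text
time_s: 12.05
position: [0.519, -0.0382, 0.0287]
tool_rot: [[-0.072, 0.997, -0.005], [0.997, 0.072, 0.0], [0.0, -0.005, -1.0]]
ft_force: [-13.3, -1.6, 11.4]
grip_width: 0.0104
gripper_force: 64.7
```

```bash
python3 -c "
from h import *
print(st()['wrist_torque']);edges();edges()"
```

```text
t 12.05 p [ 0.519  -0.0382  0.0287] yaw 94.14 F [-13.3273  -1.6126  11.4374] w 0.0104 gf 64.70351457595825
[-0.2162  2.2746 -0.0262]
SE right top yaw 4.06 x at y=.03 0.5248 y range -0.036207269623616735 0.06141291501326776 179 183
jig bottom yaw 4.15 x at y=.03 0.526 y range -0.04311945125830157 0.06415686105831307 179 183
SE right top yaw 3.96 x at y=.03 0.5248 y range -0.03621528142454375 0.061199693787016674 177 183
jig bottom yaw 4.36 x at y=.03 0.5259 y range -0.043118773407883434 0.06415722144033384 179 183
```

Call:
move_arm:
  series: "0 0.1 0 0 -1;0 0.1 0 0 -1"

```text
time_s: 12.7
position: [0.5192, -0.0381, 0.0286]
tool_rot: [[-0.072, 0.997, -0.007], [0.997, 0.072, 0.0], [0.001, -0.007, -1.0]]
ft_force: [-16.3, -3.2, 13.7]
grip_width: 0.0105
gripper_force: 65.2
```

```bash
python3 -c "
from h import *
print(st()['wrist_torque']);edges();edges()
im=optics.get_image('wrist');cv2.imwrite('pics/w5.png',cv2.resize(im['pixels'][20:260,280:400],None,fx=2.5,fy=2.5,interpolation=cv2.INTER_CUBIC))"
```

```text
t 12.7 p [ 0.5192 -0.0381  0.0286] yaw 94.14 F [-16.3106  -3.2316  13.6578] w 0.0105 gf 65.24060547351837
[-0.4018  2.999  -0.131 ]
SE right top yaw 3.98 x at y=.03 0.525 y range -0.0361687332393173 0.06147752009837833 179 183
jig bottom yaw 4.23 x at y=.03 0.5261 y range -0.0430639480710923 0.06416443215066789 178 183
SE right top yaw 4.06 x at y=.03 0.525 y range -0.036166686728256785 0.06146595586998331 180 183
jig bottom yaw 4.22 x at y=.03 0.5261 y range -0.04306471207425006 0.06420525886609152 179 183
```

View pics/w5.png

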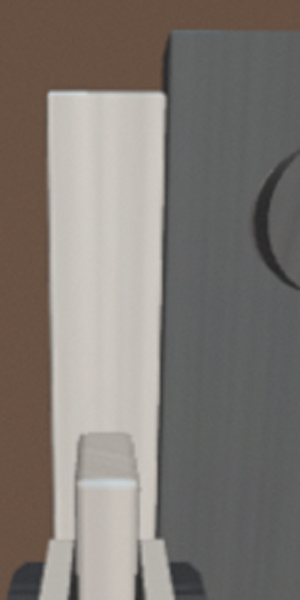

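Call:
move_arm:
  series: "0 0 0 0 -0.7;0 0 0 0 -0.5;0 0 0 0 -0.4;0 0 -0.5 0 -0.4;0 0 -4 0 -0.4;0 0 -9 0 -0.4;0 0 -13 0 -0.4;0 0 -13 0 -0.4"

```text
time_s: 14.15
position: [0.5237, -0.0385, 0.161]
tool_rot: [[-0.072, 0.997, 0.007], [0.997, 0.072, -0.002], [-0.003, 0.007, -1.0]]
ft_force: [-0.1, 0.3, 0.1]
grip_width: 0.0259
gripper_force: 0.0
```

Run:
```python
from h import *
st();edges()
v=mask("straightedge","wrist");x=fit([v],SE,[519,-38,4.2])
im,j=mask("jig","wrist");j=fill(j)
cv2.imwrite("pics/w6.png",im["pixels"])
for t in ["jig","swing_knob","eye_mouth","coupon"]: print(t,[(np.round(q["point"],3),round(q["score"],2)) for q in spotter.mark_of(t,"wrist")[:2]])
```

```text
t 14.15 p [ 0.5237 -0.0385  0.161 ] yaw 94.12 F [-0.1214  0.3457  0.1241] w 0.0259 gf 0.0
SE right top yaw 3.78 x at y=.03 0.5245 y range -0.09893127791140902 0.061493771439003746 159 160
jig bottom yaw 4.08 x at y=.03 0.5284 y range -0.10623830674112023 0.06415665566539439 160 160
fit [518.0454 -38.748    4.0085] 66.07660675048828
jig [(array([ 0.59 , -0.032,  0.   ]), 0.62), (array([ 0.519, -0.036, -0.003]), 0.38)]
swing_knob [(array([0.565, 0.11 , 0.067]), 0.59)]
eye_mouth []
coupon [(array([ 0.587, -0.012,  0.018]), 0.83)]
```

View pics/w6.png

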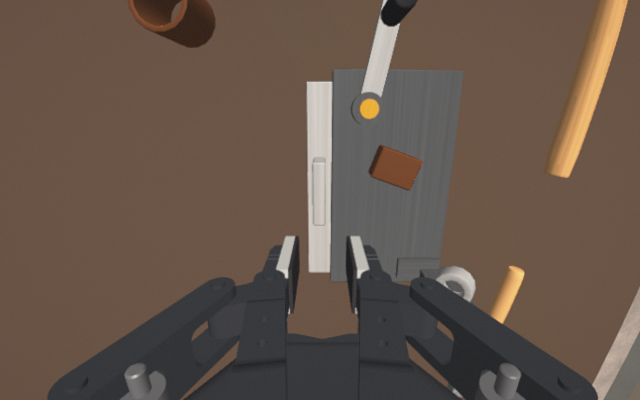

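Call:
move_arm:
  series: "5 1.7 0 4 0;10 3.5 1 8 0;14.7 5.2 2 12 0;14.7 5.2 2 12 0;14.7 5.2 2 12 0"

```text
time_s: 15.38
position: [0.5635, 0.1118, 0.1378]
tool_rot: [[0.136, 0.991, -0.0], [0.991, -0.136, -0.0], [-0.0, -0.0, -1.0]]
ft_force: [-0.6, 0.2, 1.5]
grip_width: 0.0427
gripper_force: 0.0
```

Run:
```python
from h import *
st()
for c in ("wrist","top","scene"):
    im=optics.get_image(c)
    r=spotter.mark_of("swing_knob",c);print(c,[(np.round(q["point"],4),round(q["score"],2)) for q in r[:2]])
    r=spotter.cut_out("swing_knob",c)
    if r:
        ys,xs=np.nonzero(r[0]["pixels"]);print(len(xs),xs.min(),xs.max(),ys.min(),ys.max(),"centroid@.066",atz(im,(xs.mean(),ys.mean()),.066))
```

```text
t 15.38 p [0.5635 0.1118 0.1378] yaw 82.16 F [-0.6033  0.1804  1.5429] w 0.0427 gf 0.0
wrist [(array([0.5673, 0.1105, 0.0664]), 0.69)]
2341 310 338 179 284 centroid@.066 [0.5618 0.0907 0.066 ]
top [(array([ 0.5164, -0.041 ,  0.0001]), 0.71), (array([0.5689, 0.1153, 0.065 ]), 0.42)]
111 255 270 247 264 centroid@.066 [0.3891 0.0994 0.066 ]
scene [(array([0.5663, 0.1149, 0.0697]), 0.56)]
336 328 358 223 249 centroid@.066 [0.5771 0.0954 0.066 ]
```

Call:
move_arm:
  series: "0.1 0.2 4 0 0;0.1 0.2 8 0 0;0.1 0.2 8.7 0 0;0.1 0.2 8.7 0 -1;0.1 0.2 8.7 0 -1;0.1 0.2 8.7 0 -1;0.1 0.2 8.7 0 -1"
  force: 20

```text
time_s: 16.7
position: [0.5665, 0.1129, 0.0522]
tool_rot: [[0.137, 0.991, 0.003], [0.991, -0.137, -0.0], [0.0, 0.003, -1.0]]
ft_force: [0.0, 0.1, 6.7]
grip_width: 0.0173
gripper_force: 22.1
```

Run:
```python
from h import *
s=st()
R=np.array(s["tool_rot"]);p=np.array(s["position"]);piv=np.array([.5545,.040])
v=p[:2]-piv;r=np.hypot(*v);th=np.degrees(np.arctan2(v[1],v[0]));print("r",r,"th",th)
th=th if abs(r-.075)<.004 else th
w=184-th
for k in range(1,13):
    a=np.radians(th+w*k/12);d=R.T@np.array([*(piv+r*np.array([np.cos(a),np.sin(a)])-p[:2]),0])*100
    print(k,d.round(2)[:2],round(-w*k/12,1))
```

```text
t 16.7 p [0.5665 0.1129 0.0522] yaw 82.12 F [0.0408 0.0628 6.737 ] w 0.0173 gf 22.050554752349854
r 0.07384505662246732 th 80.626219051057
1 [-0.05 -1.11] -8.6
2 [-0.27 -2.2 ] -17.2
3 [-0.65 -3.24] -25.8
4 [-1.19 -4.21] -34.5
5 [-1.86 -5.09] -43.1
6 [-2.65 -5.87] -51.7
7 [-3.56 -6.51] -60.3
8 [-4.55 -7.01] -68.9
9 [-5.6  -7.36] -77.5
10 [-6.69 -7.54] -86.1
11 [-7.8  -7.56] -94.8
12 [-8.9  -7.42] -103.4
```

Call:
move_arm:
  series: "-0.05 -1.1 -0.2 -8.6 -1;-0.27 -2.2 -0.2 -17.2 -1;-0.65 -3.24 -0.2 -25.8 -1;-1.2 -4.2 -0.2 -34.5 -1;-1.86 -5.1 -0.2 -43 -1;-2.65 -5.87 -0.2 -51.7 -1;-2.65 -5.87 -0.2 -51.7 -1"

```text
time_s: 17.58
position: [0.5044, 0.0933, 0.0524]
tool_rot: [[-0.693, 0.721, 0.001], [0.721, 0.693, -0.002], [-0.002, -0.0, -1.0]]
ft_force: [6.6, -6.7, -12.4]
grip_width: 0.0171
gripper_force: 20.4
```

Run:
```python
from h import *
s=st()
R=np.array(s["tool_rot"]);p=np.array(s["position"]);piv=np.array([.5545,.040])
v=p[:2]-piv;r=np.hypot(*v);th=np.degrees(np.arctan2(v[1],v[0]));print("r",r,"th",th)
w=184-th
for k in range(1,8):
    a=np.radians(th+w*k/7);d=R.T@np.array([*(piv+r*np.array([np.cos(a),np.sin(a)])-p[:2]),0])*100
    print(k,d.round(2)[:2],round(-w*k/7,1))
```

```text
t 17.57 p [0.5044 0.0933 0.0524] yaw 133.89 F [  6.6085  -6.7068 -12.3997] w 0.0171 gf 20.362563729286194
r 0.07312910449009744 th 133.1952059359505
1 [-0.05 -0.92] -7.3
2 [-0.21 -1.84] -14.5
3 [-0.49 -2.72] -21.8
4 [-0.88 -3.56] -29.0
5 [-1.37 -4.35] -36.3
6 [-1.95 -5.06] -43.5
7 [-2.62 -5.7 ] -50.8
```

Call:
move_arm:
  series: "-0.05 -0.92 0.15 -7.3 -1;-0.2 -1.84 0.15 -14.5 -1;-0.45 -2.72 0.15 -21.8 -1;-0.8 -3.56 0.15 -29 -1;-1.3 -4.3 0.15 -36.3 -1;-1.85 -5 0.15 -43.5 -1;-2.4 -5.4 0.15 -48 -1;-2.4 -5.4 0.15 -48 -1"

```text
time_s: 18.58
position: [0.4818, 0.0394, 0.0522]
tool_rot: [[-0.999, -0.032, 0.001], [-0.032, 0.999, -0.001], [-0.001, -0.001, -1.0]]
ft_force: [-1.5, -1.4, 6.1]
grip_width: 0.0174
gripper_force: 22.1
```

Run:
```python
from h import *
s=st()
p=np.array(s["position"]);piv=np.array([.5545,.040])
v=p[:2]-piv;print("r",np.hypot(*v),"th",np.degrees(np.arctan2(v[1],v[0])))
```

```text
t 18.57 p [0.4818 0.0394 0.0522] yaw -178.17 F [-1.5142 -1.3792  6.0534] w 0.0174 gf 22.133274972438812
r 0.07273296617825416 th -179.49286664274163
```

Call:
move_arm:
  series: "0 0 0 0 -0.5;0 0 0 0 0;0 0 -4 0 0;0 0 -9 0 0;0.3 5 -14 -5 0.5;0.6 11 -19 -12 1;1 17 -19 -20 1;1.3 22 -19 -28 1"

```text
time_s: 19.58
position: [0.4619, 0.2566, 0.2423]
tool_rot: [[-0.866, -0.501, 0.002], [-0.501, 0.866, 0.001], [-0.002, -0.001, -1.0]]
ft_force: [0.3, -0.3, 0.1]
grip_width: 0.0852
gripper_force: 0.0
```

Run:
```python
from h import *
st()
rays={}
for c in ("wrist","top","scene"):
    im=optics.get_image(c)
    if c=="wrist": cv2.imwrite("pics/w7.png",im["pixels"])
    for t in("pin","holder_mouth"):
        r=spotter.mark_of(t,c);print(c,t,[(np.round(q["point"],4),round(q["score"],2)) for q in r[:2]])
```

```text
t 19.57 p [0.4619 0.2566 0.2423] yaw -149.94 F [ 0.2893 -0.336   0.115 ] w 0.0852 gf 0.0
wrist pin [(array([0.5262, 0.345 , 0.0182]), 0.88)]
wrist holder_mouth [(array([0.4857, 0.3248, 0.074 ]), 0.57)]
top pin [(array([0.4877, 0.3229, 0.0755]), 0.52)]
top holder_mouth [(array([0.4859, 0.3259, 0.0776]), 0.49), (array([ 0.3144, -0.4195, -0.0024]), 0.44)]
scene pin [(array([0.5206, 0.3425, 0.018 ]), 0.71), (array([ 0.5895, -0.0136,  0.0192]), 0.3)]
scene holder_mouth [(array([0.4851, 0.3269, 0.0801]), 0.56)]
```

View pics/w7.png

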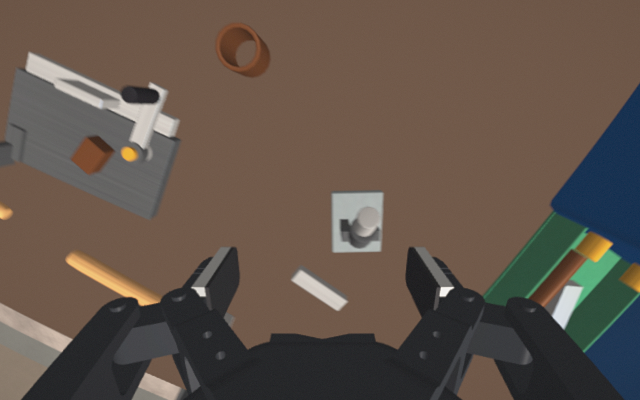

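```bash
cat >> h.py <<'E'
L=np.radians(35)
def cyl(s0,s1,r):
    a=np.linspace(0,2*np.pi,24,endpoint=False);ax=np.array([np.sin(L),0,np.cos(L)]);e=np.array([np.cos(L),0,-np.sin(L)])
    return np.array([s*ax+r*np.cos(t)*e+r*np.sin(t)*np.array([0,1,0]) for s in(s0,s1) for t in a])
E
python3 - <<'E'
from h import *
v=mask("pin","wrist");v2=mask("pin","scene");print(v[1].sum(),v2[1].sum())
for vs in([v],[v2],[v,v2]):
  for s in(0,.01):
    x=fit(vs,[cyl(s,s+.045,.012)],[486,325,210],z=.078)
h=np.array([x[0]/1000,x[1]/1000,.078])
a=np.radians(x[2]);g=h+.028*np.array([np.sin(L)*np.cos(a),np.sin(L)*np.sin(a),np.cos(L)]);print("grasp",g)
E
```

```text
550 249
fit [484.4953 324.431  216.8751] 35.85077667236328
fit [486.6065 325.7678 219.1288] 53.82529830932617
fit [486.7978 325.8965 211.512 ] 21.961105346679688
fit [499.7998 330.3554 210.2047] 24.52512550354004
fit [485.1012 324.4661 215.6799] 64.23518371582031
fit [487.0272 326.5836 220.0562] 129.05191040039062
grasp [0.4747 0.3162 0.1009]
```

Call:
move_arm:
  series: "-2 2.3 3 -1 1;-4.1 4.6 6 -1 1;-4.1 4.6 6 -1 1;-4.1 4.6 6 -1 1"

```text
time_s: 20.72
position: [0.475, 0.3146, 0.1818]
tool_rot: [[-0.859, -0.512, 0.001], [-0.512, 0.859, 0.0], [-0.001, -0.0, -1.0]]
ft_force: [0.6, -0.3, 0.4]
grip_width: 0.0855
gripper_force: 0.0
```

Run:
```python
from h import *
s=st()
v=mask("pin","wrist");print(v[1].sum())
for s in(0,.004):
    x=fit([v],[cyl(s,s+.045,.012)],[486,325,212],z=.078)
x=fit([v],[cyl(0,.045,.012)],[486,325,205],z=.078)
im=v[0]; cv2.imwrite("pics/w8.png",cv2.resize(im["pixels"][180:400,220:440],(600,600),interpolation=cv2.INTER_CUBIC))
print([(np.round(q["point"],4),round(q["score"],2)) for t in("pin","holder_mouth") for q in spotter.mark_of(t,"wrist")[:2]])
```

```text
t 20.73 p [0.475  0.3146 0.1818] yaw -149.2 F [ 0.5539 -0.3463  0.3637] w 0.0855 gf 0.0
969
fit [484.8988 323.4694 211.2289] 65.6341781616211
fit [485.9196 324.0616 211.667 ] 85.17102813720703
fit [485.1606 322.9802 210.0851] 66.0682373046875
[(array([0.5225, 0.3446, 0.0184]), 0.7), (array([0.4874, 0.3267, 0.0737]), 0.83)]
```

View pics/w8.png

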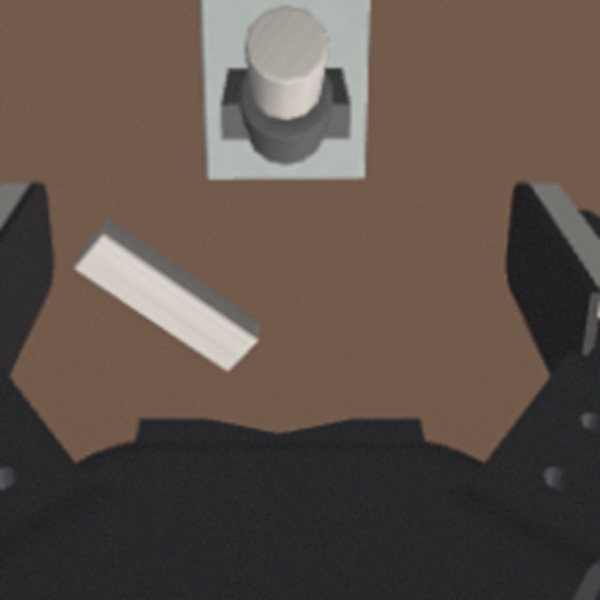

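Call:
move_arm:
  series: "0.2 0.2 4 0 1;0.2 0.2 8 0 0.6;0.2 0.2 9.9 0 0.2;0.2 0.2 9.9 0 0.2;0.2 0.2 9.9 0 -1;0.2 0.2 9.9 0 -1;0.2 0.2 9.9 0 -1;0.2 0.2 9.9 0 -1"
  force: 60

```text
time_s: 21.92
position: [0.4726, 0.3158, 0.0836]
tool_rot: [[-0.859, -0.512, 0.003], [-0.512, 0.859, 0.001], [-0.003, -0.001, -1.0]]
ft_force: [-0.6, -1.9, 6.2]
grip_width: 0.0223
gripper_force: 58.5
```

Call:
move_arm:
  series: "0 0 0 0 -1;0 0 0 0 -1"

```text
time_s: 22.18
position: [0.4726, 0.3158, 0.0836]
tool_rot: [[-0.859, -0.512, 0.003], [-0.512, 0.859, 0.001], [-0.003, -0.001, -1.0]]
ft_force: [-0.0, -2.8, 7.1]
grip_width: 0.0225
gripper_force: 58.5
```

Call:
move_arm:
  series: "0.57 0 -0.82 0 -1;1.15 0 -1.64 0 -1;2.0 0 -2.87 0 -1;2.87 0 -4.1 0 -1;3.73 0 -5.32 0 -1;4.6 0 -6.55 0 -1;5.45 0 -7.8 0 -1;5.5 0 -8.6 0 -1"

```text
time_s: 23.18
position: [0.4242, 0.2873, 0.169]
tool_rot: [[-0.859, -0.512, -0.0], [-0.512, 0.859, -0.0], [0.0, -0.0, -1.0]]
ft_force: [-0.8, -0.4, -1.3]
grip_width: 0.0226
gripper_force: 58.8
```

Run:
```python
from h import *
s=st()
v=mask("pin","wrist");sc=mask("pin","scene");print(v[1].sum(),sc[1].sum())
im=v[0]; cv2.imwrite("pics/w9.png",np.hstack([im["pixels"][160:400,200:440],cv2.resize(sc[0]["pixels"][180:300,380:500],(240,240))]))
print([(c,np.round(q["point"],4),round(q["score"],2)) for c in("wrist","scene","top") for q in spotter.mark_of("pin",c)[:1]])
# expected tip
p=np.array(s["position"]);R=np.array(s["tool_rot"]);g=p-R[:,2]*.019
a=np.radians(np.degrees(np.arctan2(R[1,0],R[0,0])));ax=np.array([np.sin(L)*np.cos(a),np.sin(L)*np.sin(a),np.cos(L)])
print("expected tip",g-ax*.098)
```

```text
t 23.18 p [0.4242 0.2873 0.169 ] yaw -149.18 F [-0.8428 -0.438  -1.2773] w 0.0226 gf 58.816335797309875
2109 392
[('wrist', array([0.4765, 0.3152, 0.1047]), 0.77), ('scene', array([0.4745, 0.3139, 0.1033]), 0.59), ('top', array([0.4877, 0.3229, 0.0755]), 0.52)]
expected tip [0.4725 0.3161 0.1077]
```

View pics/w9.png

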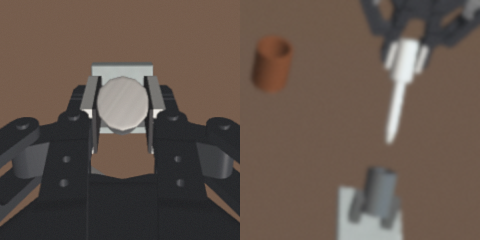

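Call:
move_arm:
  series: "0 -3 -4 3 -1;-0.5 -9 -8 6 -1;-1 -15 -8 10 -1;-1.5 -21 -8 14 -1;-2 -27 -8 18 -1;-2.5 -33 -8 22 -1;-3 -39 -8 26.6 -1;-3.5 -45 -8 26.6 -1"

```text
time_s: 24.52
position: [0.6863, -0.0828, 0.2474]
tool_rot: [[-0.997, -0.073, -0.001], [-0.073, 0.997, 0.0], [0.001, 0.0, -1.0]]
ft_force: [-0.1, 1.0, -1.2]
grip_width: 0.0226
gripper_force: 59.0
```

Call:
move_arm:
  series: "0 -0.5 0 0 -1;0 -1 0 0 -1;0 -1 0 0 -1"

```text
time_s: 24.9
position: [0.6858, -0.0901, 0.2484]
tool_rot: [[-0.997, -0.074, 0.0], [-0.074, 0.997, 0.0], [-0.0, 0.0, -1.0]]
ft_force: [-0.7, 0.5, -1.8]
grip_width: 0.0226
gripper_force: 59.1
```

Run:
```python
from h import *
s=st()
for c in("wrist","scene","top"):
    im=optics.get_image(c);
    for t in("eye_mouth","jig","pin"):print(c,t,[(np.round(q["point"],4),round(q["score"],2)) for q in spotter.mark_of(t,c)[:2]])
    if c=="wrist":
        w=im; np.savez("w10.npz",**{k:np.array(v) for k,v in im.items()})
        print(proj(im,[.637,-.098,.094]))
        u,v=proj(im,[.637,-.098,.094])[0].round().astype(int)
        b=im["pixels"][max(0,v-50):v+50,max(0,u-50):u+50];cv2.imwrite("pics/w10.png",cv2.resize(b,(600,600),interpolation=cv2.INTER_CUBIC));print(u,v,b.shape)
x=fit([(w,fill(mask("jig","wrist")[1]))],PL,[590,-33,4.2])
```

```text
t 24.9 p [ 0.6858 -0.0901  0.2484] yaw -175.74 F [-0.7461  0.5137 -1.7983] w 0.0226 gf 59.10225033760071
wrist eye_mouth [(array([ 0.633 , -0.1009,  0.0952]), 0.74), (array([ 0.5892, -0.0092,  0.0198]), 0.53)]
wrist jig [(array([ 0.5899, -0.0345, -0.001 ]), 0.95)]
wrist pin [(array([ 0.7453, -0.0851,  0.1827]), 0.84)]
[[318.3229 136.6081]]
318 137 (100, 100, 3)
scene eye_mouth [(array([ 0.6344, -0.1008,  0.0974]), 0.41)]
scene jig [(array([ 0.5892, -0.034 ,  0.0008]), 0.56)]
scene pin [(array([ 0.7443, -0.0861,  0.1828]), 0.72)]
top eye_mouth []
top jig []
top pin [(array([0.4884, 0.3272, 0.0758]), 0.48)]
fit [589.3074 -32.466    5.2987] 1091.6043701171875
```

View pics/w10.png

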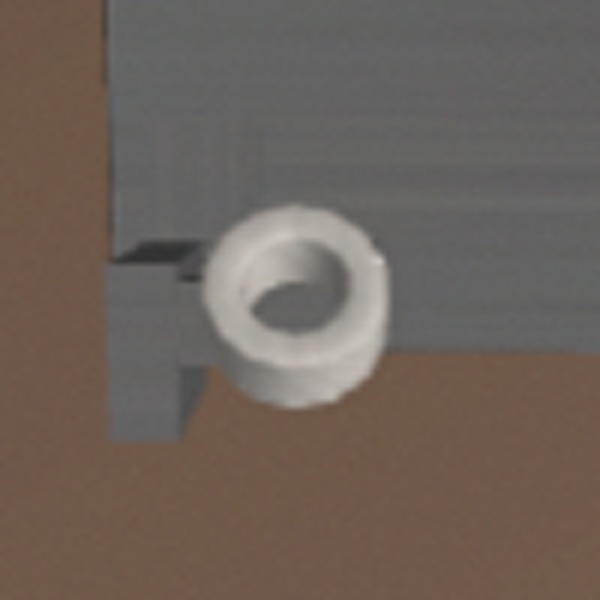

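Run:
```python
from h import *
z=np.load("w10.npz");im={k:z[k] for k in z.files}
E=atz(im,(316.8,134.2),.095);print("eye",E,"fx",im["camera_matrix"][0,0])
a=np.radians(184.2);ax=np.array([np.sin(L)*np.cos(a),np.sin(L)*np.sin(a),np.cos(L)])
# reproject rim at E with r=16mm
e1=np.array([np.cos(L)*np.cos(a),np.cos(L)*np.sin(a),-np.sin(L)]);e2=np.cross(ax,e1)
for zz in(.093,.095,.097):
    Ez=atz(im,(316.8,134.2),zz);q=proj(im,[Ez+.016*(np.cos(t)*e1+np.sin(t)*e2) for t in np.linspace(0,6.28,60)]);print(zz,((q-[268,87]+.5)*6).min(0),((q-[268,87]+.5)*6).max(0))
sc=mask("pin","scene");wr=mask("pin","wrist")
# tip in scene: lowest-along-axis pixel
s=observe();p=np.array(s["position"]);R=np.array(s["tool_rot"])
tipe=p+R@[-.0585,0,.0646];print("tip est",tipe,"scene px",proj(sc[0],tipe),"head top px",proj(sc[0],tipe+.115*ax))
d=proj(sc[0],tipe)[0]-proj(sc[0],tipe+.1*ax)[0];d/=np.linalg.norm(d)
ys,xs=np.nonzero(sc[1]);k=np.argsort(xs*d[0]+ys*d[1])[-4:];print("scene tip mask",xs[k].mean(),ys[k].mean())
for k in(.03,.015,0,-.068):
    t=E+k*ax;print(k,"TCP",t-R@[-.0585,0,.0646]);
delta(E+.03*ax-R@[-.0585,0,.0646],184.2)
```

```text
eye [ 0.6346 -0.0997  0.095 ] fx 287.79892540368235
0.093 [200.9484 204.4953] [390.6334 370.926 ]
0.095 [200.3044 203.951 ] [391.2775 371.5122]
0.097 [199.6515 203.3994] [391.9304 372.1065]
tip est [ 0.7444 -0.0867  0.1835] scene px [[235.9521 195.3052]] head top px [[254.373  147.0445]]
scene tip mask 238.0 193.25
0.03 TCP [ 0.5591 -0.1052  0.1842]
0.015 TCP [ 0.5677 -0.1046  0.1719]
0 TCP [ 0.5763 -0.104   0.1596]
-0.068 TCP [ 0.6152 -0.1011  0.1039]
move cm [12.77 -0.49  6.39] turn 0.01
```

Call:
move_arm:
  series: "5 -0.2 0 0 -1;10 -0.5 0 0 -1;12.8 -0.5 1 0 -1;12.8 -0.5 4 0 -1;12.8 -0.5 6.4 0 -1;12.8 -0.5 6.4 0 -1;12.8 -0.5 6.4 0 -1"

```text
time_s: 26.68
position: [0.5593, -0.1055, 0.1852]
tool_rot: [[-0.997, -0.074, 0.002], [-0.074, 0.997, -0.001], [-0.002, -0.001, -1.0]]
ft_force: [0.5, 0.3, -1.1]
grip_width: 0.0223
gripper_force: 59.1
```

```bash
cat >> h.py <<'E'
def tipcheck(E,k):
    a=np.radians(184.2);ax=np.array([np.sin(L)*np.cos(a),np.sin(L)*np.sin(a),np.cos(L)])
    s=st();p=np.array(s["position"]);R=np.array(s["tool_rot"])
    t=p+R@[-.0585,0,.0646];print("tip from kinematics, rel eye:",t-E,"along",(t-E)@ax,"perp",(t-E)-((t-E)@ax)*ax)
    for c in("scene","top"):
        m=mask("pin",c);q=spotter.mark_of("pin",c)
        if q: print(c,"net tip",np.round(q[0]["point"],4),q[0]["score"])
        q=spotter.mark_of("eye_mouth",c)
        if q: print(c,"net eye",np.round(q[0]["point"],4),q[0]["score"])
        if m:
            ys,xs=np.nonzero(m[1]);P=np.c_[xs,ys].astype(np.float32);l=cv2.fitLine(P,cv2.DIST_HUBER,0,.01,.01).ravel()
            A=proj(m[0],[E-.0*ax,E+.03*ax,t,t+.115*ax]);n=np.array([-l[1],l[0]])
            print(c,len(xs),"line offsets px: eye,eye+30,kin tip,kin top",((A-l[2:])@n).round(2),"dir",l[:2],"extent",((P-l[2:])@l[:2]).min(),((P-l[2:])@l[:2]).max(),"kin along",((A-l[2:])@l[:2]).round(1))
E
python3 -c "
from h import *
tipcheck(np.array([.6346,-.0997,.095]),0)"
```

```text
t 26.68 p [ 0.5593 -0.1055  0.1852] yaw -175.78 F [ 0.5361  0.3013 -1.089 ] w 0.0223 gf 59.09263014793396
tip from kinematics, rel eye: [-0.0168 -0.0016  0.0257] along 0.030748137584475844 perp [ 0.0008 -0.0003  0.0005]
scene net tip [ 0.6144 -0.1011  0.1193] 0.71
scene net eye [ 0.6324 -0.1022  0.0984] 0.65
scene 189 line offsets px: eye,eye+30,kin tip,kin top [-2.91 -1.98 -2.28  1.4 ] dir [ 0.297  -0.9549] extent -25.360855 16.69522 kin along [-41.9 -30.2 -30.   16.2]
top net tip [0.6261 0.3397 0.0015] 0.23
```

Run:
```python
from h import *
s=observe();p=np.array(s["position"]);R=np.array(s["tool_rot"]);g=p-R[:,2]*.019
V=[mask("pin","scene") for _ in range(2)]
def pts(t,s0,s1,r0,r1,x,y,z):
    ax=np.array([np.sin(t),0,np.cos(t)]);e=np.array([np.cos(t),0,-np.sin(t)]);a=np.linspace(0,6.28,20)
    return np.array([ss*ax+r*(np.cos(b)*e+np.sin(b)*np.array([0,1,0])) for ss,r in((s0,r0),(s1,r1)) for b in a])
def cost(v,show=False):
    t,sg,dy=np.radians(v[0]),v[1]/1000,v[2]/1000;c=0;S=np.diag([1,1,1.])
    M=np.c_[R[:,0],-R[:,1],-R[:,2]]  # tool x, left, up
    for im,m in V:
        r=np.zeros(m.shape,np.uint8)
        for s0,s1,r0,r1 in((0,.014,.002,.0055),(.014,.07,.0055,.0055),(.07,.115,.012,.012)):
            b=pts(t,s0-sg,s1-sg,r0,r1,0,0,0)+[0,dy,0];h=cv2.convexHull(proj(im,g+b@M.T).astype(np.float32))
            cv2.fillConvexPoly(r,(h*16).round().astype(np.int32),255,cv2.LINE_AA,4)
        W=np.zeros(m.shape,np.float32);ys,xs=np.nonzero(m);W[ys.min()-6:ys.max()+7,xs.min()-6:xs.max()+7]=1
        c+=((cv2.GaussianBlur(r/255.,(0,0),1.)-cv2.GaussianBlur(m.astype(float),(0,0),1.))**2*W).sum()
    return c
for x0 in([35,102,0],[30,100,0],[40,104,0]):
    o=minimize(cost,x0,method="Nelder-Mead",options=dict(initial_simplex=np.array(x0)+np.array([[0,0,0],[5,0,0],[0,5,0],[0,0,3]])));print(o.x,o.fun,cost([35,102,0]))
ys,xs=np.nonzero(V[0][1]);print(xs.min(),xs.max(),ys.min(),ys.max())
```

```text
[ 29.5638 107.328    1.298 ] 127.38866364561483 159.89932162258557
[ 29.3256 107.8565   1.6315] 128.06272599502663 159.89932162258557
[ 30.5696 106.9036   0.586 ] 128.38194167111334 159.89932162258557
276 292 146 186
```

Call:
move_arm:
  series: "-0.5 0 0.7 0 -1;-1 0 1.4 0 -1;-1.5 0 2.1 0 -1;-1.76 0 2.5 0 -1;-1.76 0 2.5 0 -1"

```text
time_s: 27.9
position: [0.5764, -0.104, 0.1586]
tool_rot: [[-0.997, -0.074, -0.001], [-0.074, 0.997, 0.0], [0.001, 0.0, -1.0]]
ft_force: [-0.0, -0.6, -1.0]
grip_width: 0.0223
gripper_force: 59.1
```

Call:
move_arm:
  series: "-0.29 0 0.41 0 -1;-0.57 0 0.82 0 -1;-0.57 0 0.82 0 -1"

```text
time_s: 28.28
position: [0.582, -0.1036, 0.1505]
tool_rot: [[-0.997, -0.074, -0.001], [-0.074, 0.997, 0.0], [0.001, 0.0, -1.0]]
ft_force: [0.3, 0.7, -1.8]
grip_width: 0.0222
gripper_force: 59.1
```

Call:
move_arm:
  series: "-0.29 0 0.41 0 -1;-0.57 0 0.82 0 -1;-0.57 0 0.82 0 -1"

```text
time_s: 28.65
position: [0.5878, -0.1032, 0.1422]
tool_rot: [[-0.997, -0.074, -0.001], [-0.074, 0.997, 0.0], [0.001, 0.0, -1.0]]
ft_force: [-1.0, -0.2, -1.9]
grip_width: 0.0225
gripper_force: 59.1
```

Call:
move_arm:
  series: "-0.29 0 0.41 0 -1;-0.57 0 0.82 0 -1;-0.57 0 0.82 0 -1"

```text
time_s: 29.02
position: [0.5934, -0.1027, 0.134]
tool_rot: [[-0.997, -0.074, -0.001], [-0.074, 0.997, 0.0], [0.001, 0.0, -1.0]]
ft_force: [-0.4, -1.0, -1.0]
grip_width: 0.0222
gripper_force: 59.1
```

```bash
python3 -c "
from h import *
tipcheck(np.array([.6346,-.0997,.095]),0)"
```

```text
t 29.02 p [ 0.5934 -0.1027  0.134 ] yaw -175.78 F [-0.3956 -1.0496 -1.0373] w 0.0222 gf 59.08980846405029
tip from kinematics, rel eye: [ 0.0171  0.0013 -0.0256] along -0.03084695036063454 perp [-0.0005 -0.     -0.0004]
scene net tip [ 0.7478 -0.2207  0.0012] 0.63
scene net eye [ 0.6313 -0.1003  0.0975] 0.44
scene 143 line offsets px: eye,eye+30,kin tip,kin top [-2.01 -0.71 -3.16  1.83] dir [ 0.2671 -0.9637] extent -16.311972 16.929335 kin along [-16.1  -4.4 -27.9  17. ]
top net tip [ 0.7436 -0.2238  0.0029] 0.72
```

Call:
move_arm:
  series: "-0.29 0 0.41 0 -1;-0.57 0 0.82 0 -1;-0.86 0 1.23 0 -1;-1.15 0 1.64 0 -1;-1.15 0 1.64 0 -1"

```text
time_s: 30.05
position: [0.6049, -0.1019, 0.1176]
tool_rot: [[-0.997, -0.074, -0.001], [-0.074, 0.997, 0.0], [0.001, 0.0, -1.0]]
ft_force: [-0.9, 0.7, -0.8]
grip_width: 0.0224
gripper_force: 59.1
```

Call:
move_arm:
  series: "-0.29 0 0.41 0 -1;-0.57 0 0.82 0 -1;-0.69 0 0.98 0 -1;-0.69 0 0.98 0 -1"

```text
time_s: 30.55
position: [0.6118, -0.1015, 0.1081]
tool_rot: [[-0.997, -0.074, -0.0], [-0.074, 0.997, 0.0], [0.0, 0.0, -1.0]]
ft_force: [-0.0, -0.3, -2.3]
grip_width: 0.0223
gripper_force: 59.1
```

Call:
move_arm:
  series: "-0.06 0 0.08 0 -1;-0.11 0 0.16 0 -1;-0.11 0 0.16 0 -1"

```text
time_s: 30.92
position: [0.6128, -0.1014, 0.1067]
tool_rot: [[-0.997, -0.074, -0.0], [-0.074, 0.997, -0.0], [0.0, -0.0, -1.0]]
ft_force: [-0.5, -0.6, -1.0]
grip_width: 0.0223
gripper_force: 59.1
```

Call:
move_arm:
  series: "-0.06 0 0.08 0 -1;-0.11 0 0.16 0 -1;-0.11 0 0.16 0 -1"

```text
time_s: 31.3
position: [0.6139, -0.1013, 0.105]
tool_rot: [[-0.997, -0.074, -0.0], [-0.074, 0.997, 0.0], [0.0, 0.0, -1.0]]
ft_force: [-0.5, 0.5, -0.7]
grip_width: 0.0223
gripper_force: 59.1
```

Call:
move_arm:
  series: "-0.06 0 0.08 0 -1;-0.11 0 0.16 0 -1;-0.11 0 0.16 0 -1"

```text
time_s: 31.68
position: [0.615, -0.1012, 0.1034]
tool_rot: [[-0.997, -0.074, -0.0], [-0.074, 0.997, 0.0], [0.0, 0.0, -1.0]]
ft_force: [0.7, -0.6, -0.8]
grip_width: 0.0224
gripper_force: 59.1
```

Call:
move_arm:
  series: "-0.06 0 0.08 0 -1;-0.06 0 0.08 0 -1"

```text
time_s: 31.92
position: [0.6157, -0.1012, 0.1026]
tool_rot: [[-0.997, -0.074, -0.0], [-0.074, 0.997, 0.0], [0.0, 0.0, -1.0]]
ft_force: [-0.9, -0.6, -0.8]
grip_width: 0.0225
gripper_force: 59.1
```

Call:
move_arm:
  series: "-0.06 0 0.08 0 -1;-0.11 0 0.16 0 -1;-0.11 0 0.16 0 -1"

```text
time_s: 32.3
position: [0.6167, -0.1011, 0.101]
tool_rot: [[-0.997, -0.074, -0.0], [-0.074, 0.997, 0.0], [0.0, 0.0, -1.0]]
ft_force: [0.2, -1.3, -1.9]
grip_width: 0.0226
gripper_force: 59.1
```

Call:
move_arm:
  series: "-0.06 0 0.08 0 -1;-0.11 0 0.16 0 -1;-0.11 0 0.16 0 -1"

```text
time_s: 32.67
position: [0.6172, -0.1011, 0.1007]
tool_rot: [[-0.997, -0.074, -0.001], [-0.074, 0.997, -0.0], [0.001, -0.0, -1.0]]
ft_force: [-8.0, -0.2, 9.4]
grip_width: 0.0224
gripper_force: 60.2
```

Call:
move_arm:
  series: "0 0 0 0 -0.6;0 0 0 0 -0.2;0 0 0 0 0.1;0 0 0 0 0.1;0 0 -3 0 0.1;0 0 -8 0 0.1;0 0 -13 0 0.1;0 0 -13 0 0.1"

```text
time_s: 33.67
position: [0.6192, -0.1014, 0.2337]
tool_rot: [[-0.997, -0.074, 0.008], [-0.074, 0.997, -0.003], [-0.008, -0.003, -1.0]]
ft_force: [0.3, 0.2, 0.0]
grip_width: 0.0468
gripper_force: 0.0
```

Call:
move_arm:
  series: "-5 0 0 0 0.1;-9 0 0 0 0.1;-9 0 0 0 0.1"

```text
time_s: 34.05
position: [0.7089, -0.094, 0.2262]
tool_rot: [[-0.997, -0.074, -0.003], [-0.074, 0.997, 0.001], [0.003, 0.001, -1.0]]
ft_force: [-0.2, 0.6, 0.3]
grip_width: 0.047
gripper_force: 0.0
```

Run:
```python
from h import *
st()
v=mask("pin","wrist");sc=mask("pin","scene");print(v[1].sum(),sc[1].sum())
for vs in([v],[v,sc]):
  for k in(0,.005): fit(vs,[cyl(k,k+.045,.012)],[634,-100,184],z=.095)
print([(c,np.round(q["point"],4),round(q["score"],2)) for c in("wrist","scene") for q in spotter.mark_of("pin",c)[:1]])
im,m=mask("straightedge","wrist");print(m.sum())
fit([(im,m)],SE,[518,-38,4.2]); m2=mask("straightedge","scene");fit([m2],SE,[518,-38,4.2])
for t in("jig","swing_knob","coupon","pipe_stub","flat_offcut","hammer","brush"):
  for c in("wrist","scene"):print(t,c,[(np.round(q["point"],3),round(q["score"],2)) for q in spotter.mark_of(t,c)[:1]])
j=fill(mask("jig","wrist")[1])
```

```text
t 34.05 p [ 0.7089 -0.094   0.2262] yaw -175.73 F [-0.1947  0.6462  0.2913] w 0.047 gf 0.0
1585 266
fit [ 632.0091 -100.2025  183.3913] 104.04798889160156
fit [635.3694 -99.3585 185.2148] 128.09573364257812
fit [ 632.083  -100.0036  183.846 ] 153.1755828857422
fit [635.284  -99.6182 184.7109] 188.52618408203125
[('wrist', array([ 0.6758, -0.0938,  0.0348]), 0.97), ('scene', array([ 0.6715, -0.0989,  0.036 ]), 0.72)]
3263
fit [511.6903 -42.0513   5.0621] 390.3284606933594
fit [510.1347 -41.7659  -0.0149] 305.60968017578125
jig wrist [(array([ 0.59 , -0.029, -0.   ]), 0.56)]
jig scene [(array([ 0.59 , -0.031,  0.004]), 0.66)]
swing_knob wrist []
swing_knob scene [(array([0.48 , 0.04 , 0.065]), 0.88)]
coupon wrist [(array([ 0.588, -0.016,  0.02 ]), 0.82)]
coupon scene [(array([ 0.588, -0.016,  0.017]), 0.53)]
pipe_stub wrist [(array([ 0.675, -0.1  ,  0.038]), 0.55)]
pipe_stub scene [(array([0.388, 0.113, 0.003]), 0.6)]
flat_offcut wrist []
flat_offcut scene [(array([0.627, 0.342, 0.003]), 0.73)]
hammer wrist [(array([0.774, 0.12 , 0.001]), 0.58)]
hammer scene [(array([0.768, 0.121, 0.001]), 0.73)]
brush wrist [(array([ 0.746, -0.22 , -0.002]), 0.69)]
brush scene [(array([ 0.745, -0.224,  0.004]), 0.9)]
```

Call:
move_arm:
  series: "5 3 -4 0 0.1;10 6 -4 0 0.1;12.4 7.3 -4 0 0.1;12.4 7.3 -4 0 0.1;12.4 7.3 -4 0 0.1"

```text
time_s: 35.98
position: [0.5792, -0.0311, 0.2695]
tool_rot: [[-0.997, -0.073, 0.001], [-0.073, 0.997, -0.0], [-0.001, -0.0, -1.0]]
ft_force: [0.4, -0.3, 0.1]
grip_width: 0.0468
gripper_force: 0.0
```

Run:
```python
from h import *
st()
im,m=mask("straightedge","wrist");_,j=mask("jig","wrist");print(m.sum(),j.sum())
A=box(0,0,0,.03,.088,.018) # unused
ys,xs=np.nonzero(m);print(xs.min(),xs.max(),ys.min(),ys.max())
P=lambda uv,z:atz(im,uv,z)
cols=range(xs.min()+4,xs.max()-3,3);T,B,J=[],[],[]
for c in cols:
    r=np.nonzero(m[:,c])[0];q=np.nonzero(j[:,c])[0]
    if len(r)<5: continue
    T.append(P((c,r.min()-.5),.016));B.append(P((c,r.max()+.5),.016))
    q=q[q>r.max()-3]
    if len(q):J.append(P((c,q.min()-.5),.02))
for n,X in(("outer",T),("inner",B),("jig top edge",J)):
    X=np.array(X);ok=np.ones(len(X),bool)
    for _ in range(6):
        p=np.polyfit(X[ok,1],X[ok,0],1);e=X[:,0]-np.polyval(p,X[:,1]);ok=abs(e)<max(.0008,1.5*e[ok].std())
    print(n,"yaw",-np.degrees(np.arctan(p[0])).round(2),"x@-.05,0:",np.polyval(p,[-.05,.0]),"y",X[:,1].min(),X[:,1].max(),ok.sum(),len(X))
```

```text
t 35.98 p [ 0.5792 -0.0311  0.2695] yaw -175.8 F [ 0.3551 -0.3433  0.0896] w 0.0468 gf 0.0
2500 13948
246 395 110 129
outer yaw 4.16 x@-.05,0: [0.5058 0.5022] y -0.13207753884913614 0.05407081025696578 38 43
inner yaw 4.18 x@-.05,0: [0.5305 0.5268] y -0.13190662739263007 0.057259097565302564 35 43
jig top edge yaw 4.17 x@-.05,0: [0.5302 0.5266] y -0.13093592906945858 0.056303478162789314 39 43
```

```bash
python3 -c "
from rig import order
print(order.close_job())"
```

```text
the job is handed in; nothing more can be done
None
```

The job is handed in at about 36 s: in the last checks the straightedge was flush, parallel and centred, the hold-down arm was about 4° from its stop, the pin was home in the eye, and the bystanders I re-checked had not moved (can and wrench not re-checked); I also viewed 12 pictures, two over the limit of 10.

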